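Draw the sagging gate bolt with the pull rod and hold the guard gate ajar

TASK

The low guard gate is bolted, and its sagging bolt is caught behind the bent-up lip of the keeper. Take the pull rod from its cradle, put its end through the eye on the bolt, lift the bolt over the lip while drawing it back clear of the keeper, then push the gate inwards through the eye until its free edge stands 5 to 10 cm ajar. Finish still gripping the rod and holding the gate there against its closing spring; do it gently, without forcing anything, keep the gripper itself off the guard, gate and bolt, and leave the other things on the bench alone.

Things in the scene. Friction and masses are not known exactly. Their poses are not given: they have to be found in the camera images.
- pull_rod: Pull rod lying level in the cradle. Along its own x: black handle 110 long, 16 wide, 24 high (x -55 to +55 mm), then a steel collar 26 mm diameter (x 55 to 63), then a round steel shaft 8 mm diameter with a rounded end at x = 108. Origin: centre of the handle, on the shaft axis; z up. About 0.12 kg. Grip it from above across the handle's 16 mm width, near its middle.
- rod_tip (a point): The end of the rod's shaft (108 mm ahead of the pull_rod origin along its x). Its axes are those of the pull rod.
- cradle: Fixed cradle that carries the rod: base plate 130 x 70 x 8 mm with two posts at x = -47 and +47 mm (each 14 long in x, 30 wide); the handle's underside rests 50 mm above the bench between 10 mm high cheeks 24 mm apart. Clear space of 80 mm in x between the posts for the fingers. Origin: centre of the underside; the rod lies along its x.
- cell: Fixed low guard fence of aluminium profile and clear panels, 180 mm high, gateway towards the robot. Origin: on the bench under the middle of the gateway, in the gate's plane; x points into the enclosure (away from the robot), y along the shut gate to the hinge. Posts 30 x 30 mm at y = 185 (hinge) and -185 mm (keeper). Gate 20 thick, 320 wide, top at 180 mm; bolt and eye stand above its top rail.
- gate_hinge (a point): Point on the vertical hinge axis, 180 mm above the bench (cell x = 0, y = +165 mm).
- gate_stile (a point): Top of the gate's free edge, 325 mm from the hinge axis.
- keeper_lip (a point): Top middle of the keeper's bent-up lip. The keeper is a steel channel on top of the keeper post: base, walls 45 mm high before and behind the bolt's nose, and the lip across the end towards the gate. The lip stands about 9 mm higher than the underside of the sagging nose, so the bolt must be lifted to be drawn; the walls stop the gate while the nose is between them.
- eye (a point): Centre of the eye on the bolt: an upright ring, inner diameter 18 mm, wire 8 mm thick, its hole along the cell's x when the gate is shut (it turns with the gate). About 230 mm above the bench; the wire's top is 17 mm higher. Gate shut and bolt home: at cell x = 0, y about -91 mm. Axes as the bolt's: x along the hole, z up.
- bolt: Steel bar 10 mm thick on top of the gate, pivoted in a sliding barrel and sagging 3 degrees to the keeper, where it ends in a nose block 14 wide, 20 long, 26 high, 160 to 180 mm from the pivot. Origin: the pivot, 210 mm above the bench. The eye is 70 mm from it. Raising the eye 5 mm or more (stop at 14 mm) takes the nose over the lip; it falls back by itself. Some 3 N to lift at the eye.
- draw (a joint): How far the bolt's barrel is drawn back along the gate towards the hinge (m): starts at 0 to 0.006, end stop at 0.065; about 1.2 N friction, it stays where it is left. At about 0.009 an unlifted nose hits the lip; from 0.042 the nose is out of the keeper.
- gate (a joint): Gate angle (rad): 0 shut, grows as it swings inwards, away from the robot (counter-clockwise from above); stop at 0.6. A spring shuts it: 0.28 N m when shut, 0.44 N m at 0.2 rad. 0.15 to 0.31 rad is 5 to 10 cm at the free edge. The rod's collar (26 mm) does not pass the eye (18 mm): push with the collar against the eye, following its arc about the hinge.
- parts_bin: Bystander: yellow open bin 120 x 90 x 65 mm, origin under its centre.
- screwdriver: Bystander: screwdriver, some 200 mm long, lying on the bench.
- air_cylinder: Bystander: square aluminium air cylinder about 160 x 36 x 36 mm lying on the bench, origin under its body.
Mind the look-alikes: they are no part of the job. What is meant by the pull_rod is not pink, and is the larger of those in its own colour.

How it is judged:
On the way, in this order (a step that is already met when the one before it is completed fails the run):
1. the rod's end is through the eye of the bolt (x of rod_tip in the frame of eye above 0.008 m and y of rod_tip in the frame of eye between -0.025 and 0.025 m and z of rod_tip in the frame of eye between -0.025 and 0.025 m and value of joint draw below 0.02 m), for 0.1 s.
2. the bolt is drawn clear of the keeper, with the rod through the eye (value of joint draw above 0.042 m and x of rod_tip in the frame of eye above 0.005 m), for 0.05 s.
At the end, for the whole second after the job is handed in: Gate held still between 0.14 and 0.34 rad (about 4.5 to 11 cm at its free edge), bolt drawn at least 38 mm, the rod still through the eye (end at least 5 mm past it), pressing on the bolt with more than 0.5 N, and gripped by the fingers (value of joint gate between 0.14 and 0.34 rad and velocity of joint gate between -0.05 and 0.05 rad/s and value of joint draw above 0.038 m and x of rod_tip in the frame of eye above 0.005 m and distance between rod_tip and eye below 0.06 m and contact force between pull_rod and bolt above 0.5 N and contact force between the fingers and pull_rod above 2 N); the arm keeps its last pose, push and grip.
It fails at once if the gripper or arm itself touches the guard, gate or bolt (contact force between any of the fingers, the arm and cell above 2 N).
It fails at once if the guard is forced: more than 40 N between rod and bolt (contact force between pull_rod and bolt above 40 N).
It fails at once if a bystander is shifted (distance of any of parts_bin, air_cylinder from where it was at the start of the episode above 0.02 m or distance of screwdriver from where it was at the start of the episode above 0.03 m).
It also fails if it takes over 48 s, if anything falls off the work surface, if the arm or the gripper's body presses on something with over 40 N, if the wrist force passes 120 N, or if a joint passes its speed limit or range.

ROBOT

A 6-joint arm with a two-finger parallel gripper is mounted at the origin on the work surface. World frame = base frame: x ahead of the robot, y to its left, z up, the work surface at z = 0. Lengths are in m, angles in rad, forces in N, time in s.
With the tool pointing down it reaches from about 0.35 to 0.85 m from the base axis. Payload 8.1 kg.
Tool frame: the origin (TCP) lies between the finger pads; the fingertips stand 14 mm ahead of it and the grasp point (between the pads) lies 5 mm behind it (ctrl.tip_reach is the z of the fingertips in the tool frame, in m); z points along the fingers, y is the line along which they close (so a half turn about z gives the same grasp; the last joint's range is limited). The gripper opens to 85 mm and grips with 20 to 120 N. Pads are 22 mm wide; open, the fingers measure 114 mm over their backs; the gripper's body (76 mm by 85 mm) begins 54 mm behind the grasp point. The pads swing forward as they close: fully open they stand 13 mm farther back than shut.
Start: joints at [-1.275, 0.13, 1.488, -0, 1.523, -0.085], TCP at [0.223, -0.557, 0.245] pointing down, gripper open.
Joint ranges: [-2.96, 2.96], [-0.89, 2.26], [0.02, 2.5], [-1.34, 4.48], [0, 2.73], [-2.66, 2.66]. Speed limits (rad/s): [2.39, 2.39, 2.79, 3.14, 3.14, 3.14].

INTERFACE

Orientations are given as a unit quaternion [x, y, z, w].
In Python, from plant import ctrl gives the robot as it stands.
- The arm moves only by the shell command python3 -m crank 'ROWS' [OPENING] [FORCE]. ROWS is JSON, a list of rows, each an object with "slide": the shift along the tool's x, y, z in mm, a list of three; "turn": the turn about the tool's z in rad. A call has 1 to 12 rows; each row shifts and turns the commanded pose from where the row before left it, along the tool's axes as they then stand; what a row does not reach is not made up. A row lasts 1/12 s, in which the tool goes at most 41.7 mm and 7.16 degrees, less where a joint would pass 70% of its speed; a pose out of reach is approached as far as the arm can. A call with a gripper value outside its range is refused whole. OPENING is the closure, from 0 (fully open) to 1 (shut), set as the call begins (- or left out, the last holds). The fingers move at their own pace and stop on an object; FORCE is the grip in N (left out, the last holds). Time passes only in rows, so rows that do not move let the fingers close. It gives the time, the measured TCP pose, the force, the opening and the grip force at its end, in the units of the state.
- ctrl.get_state(): the state, without advancing time (a new reading comes with each control period).
- ctrl.capture(name): name is "side" or "top"; returns a dict with "image" (400x640x3 uint8, red, green, blue), "fx", "fy", "cx", "cy" (pixels), "R" (3x3) and "t" (3): a world point X has camera coordinates R X + t. Camera axes: x right, y down, z forward; pixel columns grow to the right and rows downward; lengths in m; the calibration is good to about 2 mm. A picture is of the moment at which its call begins. There is no depth.
- ctrl.hand_in(): hands the job in; it is judged then, once.
The state is a dict: "time": time; "joint_positions": joint angles; "dq": joint speeds; "effort": joint torques, N m; "tcp_pos": TCP position; "ee_rot": TCP orientation; "wrist_force": force on the tool from outside, world axes, zero at the start; "moment": the same for the moment, N m; "width": finger opening in m; "finger_force": force on a finger pad.
Only numpy, scipy, OpenCV 4.12 (cv2) and the standard library are available. Lean on these libraries where they do the work, as an engineer would, in place of code of your own. Each camera call takes 0.05 s, during which the arm holds its last target. There are 200 camera calls.

## Working session

There is one attempt and no reset: what is moved stays moved. The work goes in short steps, Python scripts to look and compute and a shell command to move; the robot and the scene stay as the last step left them, time stands still between calls to the robot, and variables do not carry over. Pictures are saved under pics/ and viewed, at most 10 in all, crops included, and the job is handed in when it is done.

```bash
ls; mkdir -p pics
cat > h.py <<'E'
import numpy as np, cv2
from plant import ctrl
def cap(n):
    c=ctrl.capture(n); return c
def save(c,f,box=None,s=1):
    im=c["image"][:,:,::-1]
    if box: im=im[box[1]:box[3],box[0]:box[2]]
    cv2.imwrite("pics/"+f,cv2.resize(im,None,fx=s,fy=s,interpolation=cv2.INTER_CUBIC))
def ray(c,u,v):
    R=np.array(c["R"]);t=np.array(c["t"])
    d=R.T@np.array([(u-c["cx"])/c["fx"],(v-c["cy"])/c["fy"],1]); return -R.T@t,d/np.linalg.norm(d)
def tri(c1,p1,c2,p2):
    o1,d1=ray(c1,*p1);o2,d2=ray(c2,*p2)
    s=np.linalg.lstsq(np.array([d1,-d2]).T,o2-o1,rcond=None)[0]
    a=o1+s[0]*d1;b=o2+s[1]*d2; return (a+b)/2,np.linalg.norm(a-b)
def onz(c,p,z):
    o,d=ray(c,*p); return o+d*(z-o[2])/d[2]
def proj(c,X):
    x=np.array(c["R"])@np.array(X)+np.array(c["t"]); return c["fx"]*x[0]/x[2]+c["cx"],c["fy"]*x[1]/x[2]+c["cy"]
E
python3 - <<'E'
from h import *
import pickle
print(ctrl.get_state())
for n in("top","side"):
    c=cap(n);save(c,n+"0.png");pickle.dump(c,open(n+".pkl","wb"))
    print(n,{k:np.round(c[k],3).tolist() for k in c if k!="image"},ray(c,0,0)[0])
E
```

```text
pics
{'time': 0.0, 'joint_positions': array([-1.27543703e+00,  1.31176320e-01,  1.48930704e+00,  9.09734669e-07,
        1.52297935e+00, -8.54007983e-02]), 'dq': array([-0.0001911 ,  0.00014831, -0.00136707, -0.00076658,  0.00150872,
       -0.00123692]), 'effort': array([-8.16123211e-04, -5.69395566e+01, -5.00554097e+01, -4.14234119e-04,
        1.42987934e-02,  1.15494583e-05]), 'tcp_pos': array([ 0.22284164, -0.55651277,  0.2442201 ]), 'ee_rot': array([ 9.81931964e-01,  1.89231984e-01, -9.75263879e-05, -9.29926829e-04]), 'wrist_force': array([-0.00296735, -0.51603298, -0.41565395]), 'moment': array([-0.03928252,  0.02281684,  0.05043417]), 'finger_force': 0.0, 'width': 0.0854478619803969}
top {'fx': 405.471, 'fy': 405.471, 'cx': 317.492, 'cy': 206.433, 'R': [[-0.0, -1.0, 0.004], [-0.991, -0.0, -0.132], [0.132, -0.004, -0.991]], 't': [-0.033, 0.564, 1.16]} [ 0.40605111 -0.02815093  1.22436546]
side {'fx': 400.122, 'fy': 400.122, 'cx': 322.641, 'cy': 197.145, 'R': [[-0.84, -0.543, 0.001], [-0.301, 0.463, -0.834], [0.452, -0.701, -0.552]], 't': [0.447, 0.289, 0.867]} [0.07065199 0.71594849 0.71867027]
```

View pics/top0.png

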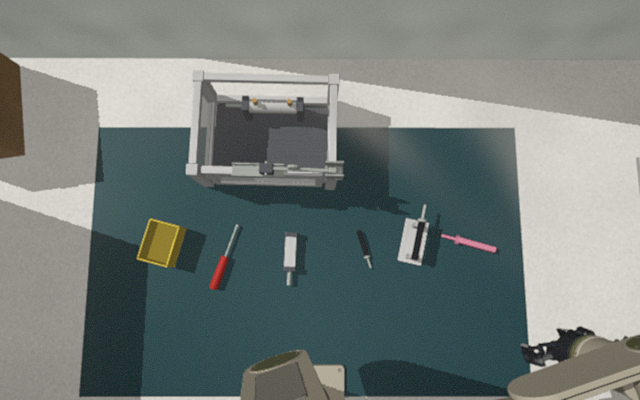

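View pics/side0.png

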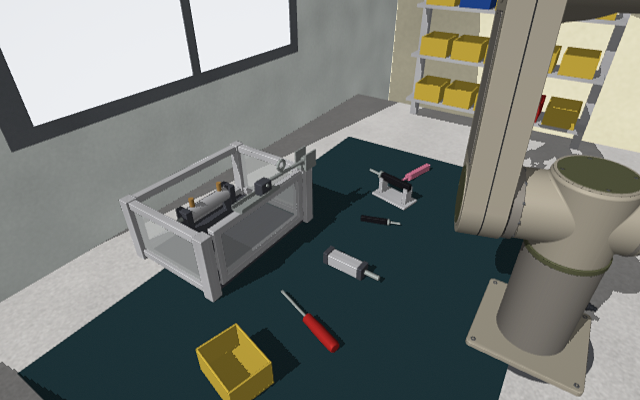

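Top view: there are three rod-like things. The black rod in the white cradle is at (418,240), a smaller black one lies at (365,250), and a pink one at (470,243). The cradled black one fits: it is not pink, and it is the larger of the two black ones. The gateway runs from (190,170) to (340,170), with the eye near (265,168). In the side view the rod is at (395,180) and the eye at (281,163). Next I'll enlarge to confirm.

Run:
```python
from h import *
import pickle
t=pickle.load(open("top.pkl","rb"));s=pickle.load(open("side.pkl","rb"))
def crop(c,b,k): return cv2.resize(c["image"][b[1]:b[3],b[0]:b[2],::-1],None,fx=k,fy=k,interpolation=cv2.INTER_CUBIC)
# rods: top 350..510 x195..275 ; side 350..440x155..215
a=crop(t,(350,200,510,275),5); b=crop(s,(350,155,450,215),5)
cv2.imwrite("pics/rods.png",np.vstack([a[:300],np.pad(crop(s,(355,155,455,215),5),((0,0),(0,300),(0,0)))][:2])[:600])
a=crop(t,(185,150,345,195),5); b=crop(s,(195,140,325,310),1)
cv2.imwrite("pics/gate.png",np.vstack([a,np.pad(crop(s,(220,140,320,210),5),((0,0),(0,300),(0,0)))]))
```

```text
(no output)
```

View pics/rods.png

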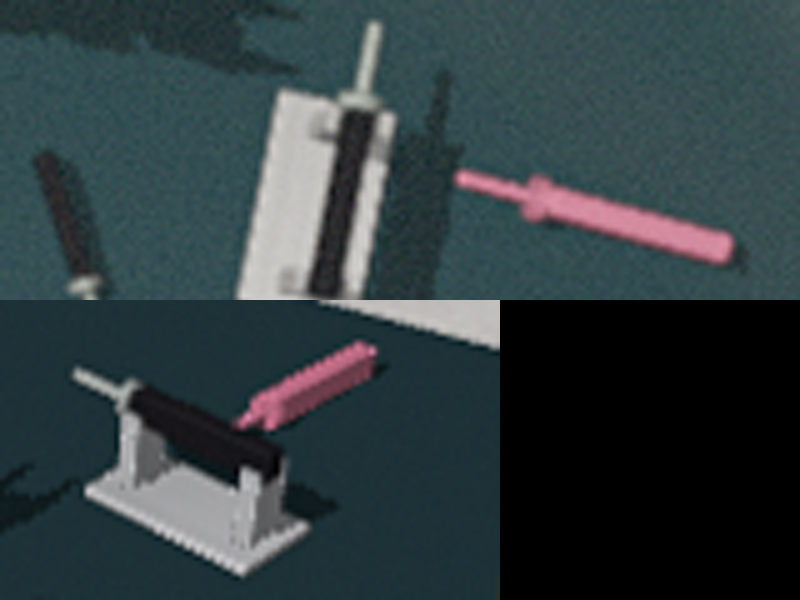

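View pics/gate.png

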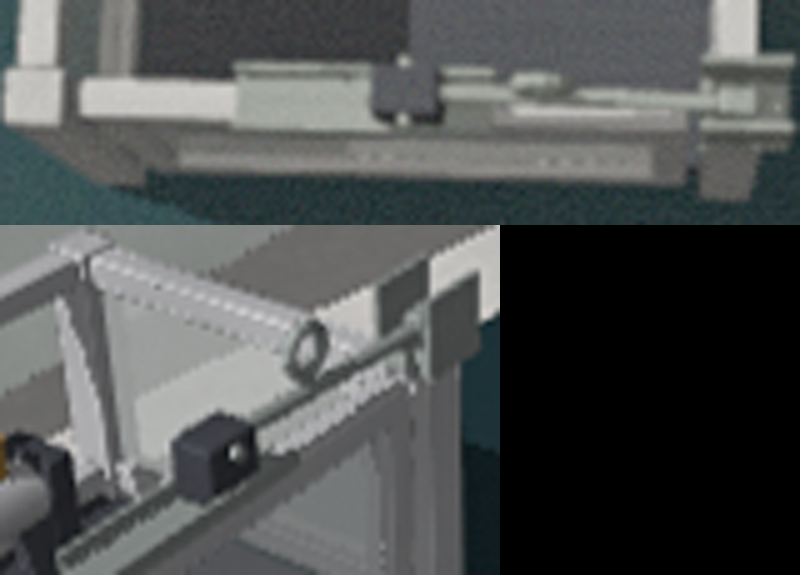

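The crop confirms it: the black rod in the cradle is the larger black one. In the top view its tip is at (425,205), the front of the handle at (421.8,222) and the rear at about (415,259.5). The eye is at top (293,167), side (281.6,165).

Run:
```python
from h import *
import pickle
t=pickle.load(open("top.pkl","rb"));s=pickle.load(open("side.pkl","rb"))
np.set_printoptions(precision=4,suppress=True)
P={"tip":((425,205),(370.4,169.6)),"collar":((421.9,220.5),(381.4,174.4)),"eye":((293,167),(281.6,165))}
R={k:tri(t,a,s,b) for k,(a,b) in P.items()}
for k in R: print(k,*R[k])
hp=onz(t,(192,169.4),.18); print("hinge post top",hp, proj(s,hp))
print("handle rear top",onz(t,(415.2,260),.074),"front top",onz(t,(421.9,222),.074))
e=R["eye"][0]; d=(hp-e)[:2]; print("gate dir",d,np.linalg.norm(d),np.degrees(np.arctan2(-d[0],d[1])))
# gate top rail edges direction, mast from barrel rail line: keeper front wall top z~.225 and hinge post front
for p,z in(((185+5/5,150+125/5),.18),((185+68/5,150+125/5),.18),((185+80/5,150+116/5),.18),((185+235/5,150+120/5),.18),((185+700/5,150+130/5),.24),((185+795/5,150+128/5),.24),((185+35/5,150+97/5),.18)): print(p,onz(t,p,z))
```

```text
tip [ 0.5651 -0.3438  0.0612] 0.0005212080558132656
collar [ 0.5197 -0.333   0.0625] 0.0003109431177108357
eye [0.6372 0.0293 0.23  ] 0.0012806977243065658
hinge post top [0.6427 0.2978 0.18  ] (np.float64(202.7633993900256), np.float64(236.42502722438718))
handle rear top [ 0.4068 -0.3074  0.074 ] front top [ 0.5142 -0.3299  0.074 ]
gate dir [0.0056 0.2685] 0.26854138739999833 -1.1852784934354785
(186.0, 175.0) [0.6277 0.3129 0.18  ]
(198.6, 175.0) [0.6277 0.2799 0.18  ]
(201.0, 173.2) [0.6326 0.2738 0.18  ]
(232.0, 174.0) [0.6305 0.1924 0.18  ]
(325.0, 176.0) [ 0.6127 -0.0503  0.24  ]
(344.0, 175.6) [ 0.6138 -0.0973  0.24  ]
(192.0, 169.4) [0.6427 0.2978 0.18  ]
```

Checks hold: the rod axis is at z 0.061–0.062 (0.062 expected), the handle-end-to-tip length is 162 mm (163 expected), and the eye is at z 0.230, 268 mm from the hinge post (270–276 expected). Rod yaw is −13° and its origin is (0.460,−0.319). I'll move above it.

```bash
python3 -m crank '[{"slide":[30.8,-13.2,4],"turn":0},{"slide":[30.8,-13.2,4],"turn":0},{"slide":[30.8,-13.2,4],"turn":0},{"slide":[30.8,-13.2,4],"turn":0},{"slide":[30.8,-13.2,4],"turn":0},{"slide":[30.8,-13.2,4],"turn":0},{"slide":[30.8,-13.2,4],"turn":0},{"slide":[30.8,-13.2,4],"turn":0},{"slide":[30.8,-13.2,4],"turn":0},{"slide":[30.8,-13.2,4],"turn":0}]' 0.45 60
python3 -m crank '[{"slide":[0,0,5],"turn":0.101},{"slide":[0,0,5],"turn":0.101},{"slide":[0,0,5],"turn":0.101},{"slide":[0,0,5],"turn":0.101},{"slide":[0,0,5],"turn":0.101},{"slide":[0,0,5],"turn":0.101},{"slide":[0,0,0],"turn":0},{"slide":[0,0,0],"turn":0}]'
cat >> h.py <<'E'
def st():
    s=ctrl.get_state(); x,y,z,w=s["ee_rot"]
    from scipy.spatial.transform import Rotation as Ro
    M=Ro.from_quat(s["ee_rot"]).as_matrix()
    print("t",round(s["time"],2),"tcp",np.round(s["tcp_pos"],4),"yaw",round(np.degrees(np.arctan2(M[1,0],M[0,0])),2),"z",np.round(M[:,2],3),"F",np.round(s["wrist_force"],1),"w",round(s["width"],4),"ff",round(s["finger_force"],1))
    return s,M
def to(tgt):
    s,M=st(); print("slide mm",np.round(M.T@(np.array(tgt)-s["tcp_pos"])*1000,1))
E
python3 -c "
from h import *
to([.460,-.3192,.057])
c=cap('side');save(c,'a1.png',(330,100,470,220),4)"
```

```text
time: 0.93
tcp_pos: [0.4606, -0.3184, 0.2047]
ee_rot: [0.982, 0.189, -0.0, -0.0]
wrist_force: [0.1, -0.6, 0.1]
width: 0.0467
finger_force: 0.0
time: 1.6
tcp_pos: [0.4595, -0.3197, 0.1746]
ee_rot: [0.994, -0.111, -0.001, -0.0]
wrist_force: [-0.3, 0.2, 0.3]
width: 0.0468
finger_force: 0.0
t 1.6 tcp [ 0.4595 -0.3197  0.1746] yaw -12.72 z [-0.001  0.001 -1.   ] F [-0.3  0.2  0.3] w 0.0468 ff 0.0
slide mm [  0.5  -0.5 117.6]
```

View pics/a1.png

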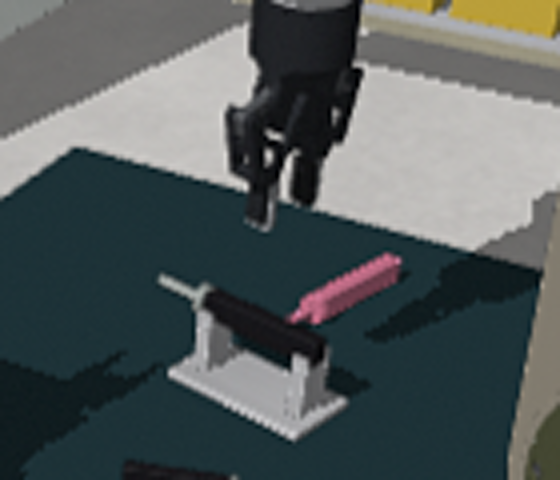

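The gripper is above the handle's middle (crop ~(280,200)), aligned across it. I'll descend and grip.

```bash
python3 -m crank '[{"slide":[0,0,25],"turn":0},{"slide":[0,0,25],"turn":0},{"slide":[0,0,20],"turn":0},{"slide":[0.5,-0.5,20],"turn":0},{"slide":[0,0,15],"turn":0},{"slide":[0,0,12],"turn":0},{"slide":[0,0,0],"turn":0},{"slide":[0,0,0],"turn":0}]'
python3 -m crank '[{"slide":[0,0,0],"turn":0},{"slide":[0,0,0],"turn":0},{"slide":[0,0,0],"turn":0},{"slide":[0,0,0],"turn":0},{"slide":[0,0,0],"turn":0},{"slide":[0,0,0],"turn":0},{"slide":[0,0,0],"turn":0},{"slide":[0,0,0],"turn":0}]' 1 80
```

```text
time: 2.32
tcp_pos: [0.4603, -0.3195, 0.0582]
ee_rot: [0.994, -0.112, -0.0, -0.0]
wrist_force: [0.4, -0.2, 0.3]
width: 0.047
finger_force: 0.0
time: 2.98
tcp_pos: [0.4615, -0.3205, 0.06]
ee_rot: [0.994, -0.112, 0.001, 0.001]
wrist_force: [-1.4, 0.3, 5.2]
width: 0.0148
finger_force: 78.7
```

```bash
python3 -m crank '[{"slide":[0,0,-10],"turn":0},{"slide":[0,0,-15],"turn":0},{"slide":[0,0,-25],"turn":0},{"slide":[0,0,-25],"turn":0},{"slide":[0,0,-25],"turn":0},{"slide":[0,0,-25],"turn":0},{"slide":[0,0,-25],"turn":0},{"slide":[0,0,-15],"turn":0},{"slide":[0,0,-5],"turn":0},{"slide":[0,0,0],"turn":0},{"slide":[0,0,0],"turn":0}]'
python3 - <<'E'
from h import *
s,M=st()
# target: yaw 0ish -> tcp at (.637-.108-.045, .029) 
for y in (0,-1.2):
    d=np.array([np.cos(np.radians(y)),np.sin(np.radians(y))])
    tg=np.r_[np.array([.637,.0293])-d*.155,.228]; print(y,tg,"slide",np.round(M.T@(tg-s["tcp_pos"])*1000,1))
E
```

```text
time: 3.9
tcp_pos: [0.4602, -0.3194, 0.2277]
ee_rot: [0.994, -0.112, -0.0, -0.0]
wrist_force: [0.1, -0.2, -0.7]
width: 0.0149
finger_force: 78.0
t 3.9 tcp [ 0.4602 -0.3194  0.2277] yaw -12.9 z [-0.001  0.    -1.   ] F [ 0.1 -0.2 -0.7] w 0.0149 ff 78.0
0 [0.482  0.0293 0.228 ] slide [-5.660e+01 -3.447e+02 -2.000e-01]
-1.2 [0.48203399 0.03254608 0.228     ] slide [-5.730e+01 -3.479e+02 -2.000e-01]
```

```bash
python3 -m crank '[{"slide":[-5,-20,0],"turn":0},{"slide":[-5,-32,0],"turn":0},{"slide":[-6,-35,0],"turn":0},{"slide":[-6,-35,0],"turn":0},{"slide":[-6,-35,0],"turn":0},{"slide":[-6,-35,0],"turn":0},{"slide":[-6,-35,0],"turn":0},{"slide":[-6,-35,0],"turn":0},{"slide":[-6,-35,0],"turn":0},{"slide":[-5,-30,0],"turn":0},{"slide":[0,-19,0],"turn":0}]'
python3 -m crank '[{"slide":[0,0,0],"turn":-0.104},{"slide":[0,0,0],"turn":-0.104},{"slide":[0,0,0],"turn":0},{"slide":[0,0,0],"turn":0},{"slide":[0,0,0],"turn":0}]'
python3 - <<'E'
from h import *
import pickle
st()
t=cap("top");s=cap("side");pickle.dump((t,s),open("b.pkl","wb"))
def crop(c,b,k): return cv2.resize(c["image"][b[1]:b[3],b[0]:b[2],::-1],None,fx=k,fy=k,interpolation=cv2.INTER_CUBIC)
a=crop(t,(255,150,355,225),4); b=crop(s,(250,130,350,205),8)
cv2.imwrite("pics/b.png",np.hstack([np.vstack([crop(t,(265,155,315,205),8),np.zeros((160,400,3),np.uint8)]),crop(s,(260,140,310,210),8)]))
E
```

```text
time: 4.82
tcp_pos: [0.4806, 0.0334, 0.2262]
ee_rot: [0.994, -0.111, -0.002, -0.0]
wrist_force: [0.1, -0.1, -1.1]
width: 0.0148
finger_force: 78.1
time: 5.23
tcp_pos: [0.4816, 0.0302, 0.2272]
ee_rot: [1.0, -0.01, -0.001, -0.0]
wrist_force: [-0.2, 0.1, -0.8]
width: 0.0145
finger_force: 78.1
t 5.23 tcp [0.4816 0.0302 0.2272] yaw -1.2 z [-0.002  0.    -1.   ] F [-0.2  0.1 -0.8] w 0.0145 ff 78.1
```

View pics/b.png

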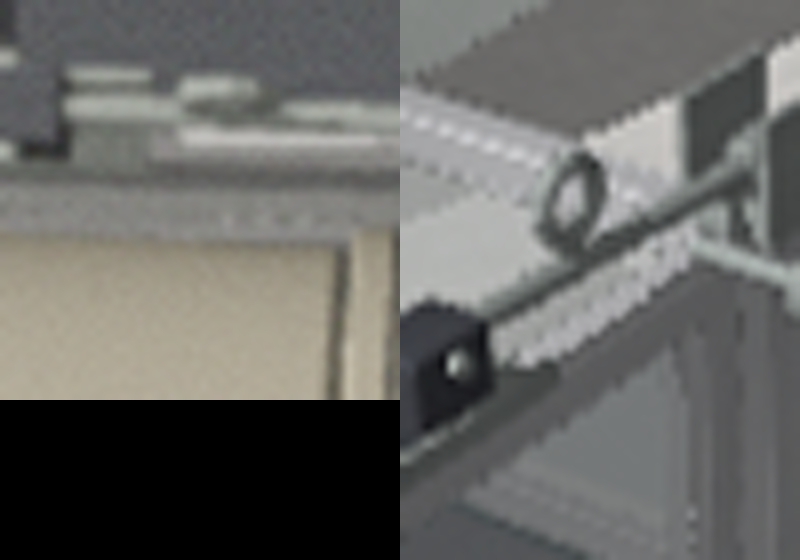

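Side view: the eye hole is centred at crop (572,203), px (281.5,165.4), and the rod's end at crop (698,239), px (297.3,169.9). In the top view the arm hides the rod, and the ring is centred at column ~292.5.

Run:
```python
from h import *
import pickle
np.set_printoptions(precision=4,suppress=True)
t,s=pickle.load(open("b.pkl","rb"))
def onx(c,p,x):
    o,d=ray(c,*p); return o+d*(x-o[0])/d[0]
ss,M=st()
tip=ss["tcp_pos"]+M[:,0]*.108-M[:,2]*.004
print("tip expected",tip,"proj",proj(s,tip),"seen->",onx(s,(297.3,169.9),tip[0]))
print("eye x=.637",onx(s,(281.5,165.4),.637),"tri",tri(t,(292.5,166.8),s,(281.5,165.4)))
for z in(.213,.23,.247): print(z,proj(t,[.637,.03,z]))
for y in (.026,.029,.032): print(y,proj(s,[.637,y,.230]),proj(t,[.637,y,.23]))
```

```text
t 5.33 tcp [0.4819 0.03   0.2278] yaw -1.15 z [-0.001  0.    -1.   ] F [ 0.   0.2 -1.2] w 0.015 ff 78.1
tip expected [0.5899 0.0279 0.2317] proj (np.float64(296.8814107457659), np.float64(169.18435842458595)) seen-> [0.5899 0.0263 0.2289]
eye x=.637 [0.637  0.029  0.2286] tri (array([0.6374, 0.0303, 0.2294]), np.float64(0.0023048577666321306))
0.213 (np.float64(293.2203123294665), np.float64(168.8029625920161))
0.23 (np.float64(292.8422048688236), np.float64(167.28566837218878))
0.247 (np.float64(292.4513415035013), np.float64(165.71718642809395))
0.026 (np.float64(282.2015784458821), np.float64(164.43001400909873)) (np.float64(294.4390247665175), np.float64(167.2868733527535))
0.029 (np.float64(281.47034586917687), np.float64(164.91391042446986)) (np.float64(293.2414140759171), np.float64(167.28596962052399))
0.032 (np.float64(280.7360543002131), np.float64(165.39983114159637)) (np.float64(292.0437779891173), np.float64(167.2850658691302))
```

Relative to the eye, the rod must go about 4 mm to +y, and its height already fits. I'll shift it, advance to just short of the ring and look.

```bash
python3 -m crank '[{"slide":[0,-2,0],"turn":0},{"slide":[8,-2,0],"turn":0},{"slide":[12,0,0],"turn":0},{"slide":[10,0,0],"turn":0},{"slide":[5,0,0],"turn":0},{"slide":[0,0,0],"turn":0},{"slide":[0,0,0],"turn":0}]'
python3 - <<'E'
from h import *
import pickle
st()
s=cap("side");pickle.dump(s,open("c.pkl","wb")); save(s,"c.png",(262,145,322,195),12)
E
```

```text
time: 5.92
tcp_pos: [0.5173, 0.0338, 0.2281]
ee_rot: [1.0, -0.009, -0.0, -0.0]
wrist_force: [0.3, -0.3, -0.5]
width: 0.0149
finger_force: 78.1
t 5.92 tcp [0.5173 0.0338 0.2281] yaw -1.0 z [-0.001  0.    -1.   ] F [ 0.3 -0.3 -0.5] w 0.0149 ff 78.1
```

View pics/c.png

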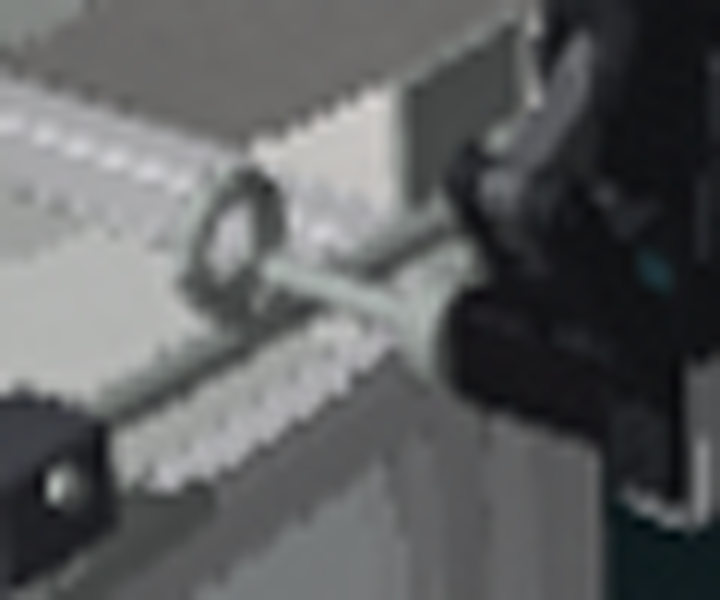

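The tip is at crop (268,268), just in front of the ring, whose centre is about (236,240). Extended along its line, the shaft would pass ~1.4 px low and 0.7 px left. I'll correct 1.5 mm up and 1.5 mm to −y, then advance slowly.

```bash
python3 -m crank '[{"slide":[0,1.5,-1.5],"turn":0},{"slide":[4,0,0],"turn":0},{"slide":[4,0,0],"turn":0},{"slide":[4,0,0],"turn":0},{"slide":[4,0,0],"turn":0},{"slide":[4,0,0],"turn":0},{"slide":[4,0,0],"turn":0},{"slide":[0,0,0],"turn":0},{"slide":[0,0,0],"turn":0}]'
python3 - <<'E'
from h import *
import pickle
st()
s=cap("side");pickle.dump(s,open("d.pkl","wb")); save(s,"d.png",(262,145,322,195),12)
E
```

```text
time: 6.72
tcp_pos: [0.5413, 0.0319, 0.2296]
ee_rot: [1.0, -0.009, -0.0, -0.0]
wrist_force: [0.2, -0.3, -0.9]
width: 0.0147
finger_force: 78.1
t 6.72 tcp [0.5413 0.0319 0.2296] yaw -0.98 z [-0.  0. -1.] F [ 0.2 -0.3 -0.9] w 0.0147 ff 78.1
```

View pics/d.png

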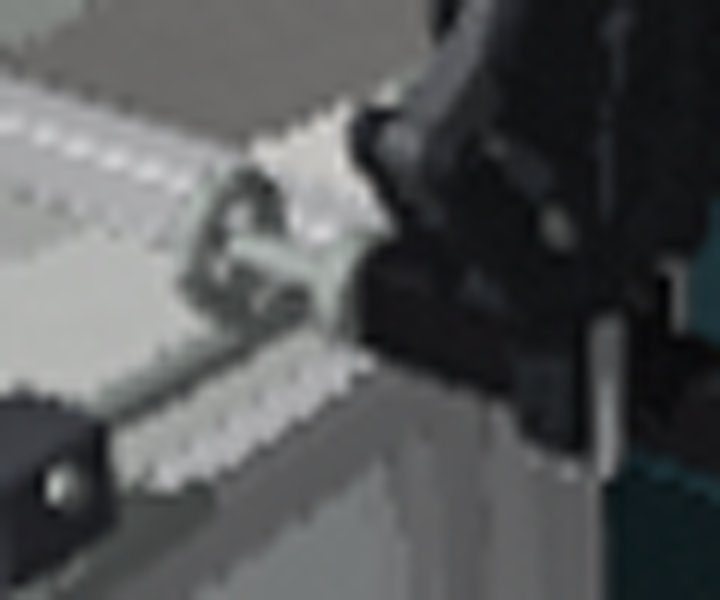

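The shaft now passes through the ring (crop ~(240,240)) without contact force. I'll go 12 mm deeper and then lift gently.

```bash
python3 -m crank '[{"slide":[4,0,0],"turn":0},{"slide":[4,0,0],"turn":0},{"slide":[4,0,0],"turn":0},{"slide":[0,0,0],"turn":0},{"slide":[0,0,0],"turn":0},{"slide":[0,0,0],"turn":0}]'
python3 -m crank '[{"slide":[0,0,-2],"turn":0},{"slide":[0,0,-2],"turn":0},{"slide":[0,0,-1],"turn":0},{"slide":[0,0,-1],"turn":0},{"slide":[0,0,-1],"turn":0},{"slide":[0,0,0],"turn":0},{"slide":[0,0,0],"turn":0}]'
python3 -m crank '[{"slide":[0,0,-1],"turn":0},{"slide":[0,0,-1],"turn":0},{"slide":[0,0,-1],"turn":0},{"slide":[0,0,-1],"turn":0},{"slide":[0,0,-1],"turn":0},{"slide":[0,0,0],"turn":0},{"slide":[0,0,0],"turn":0}]'
```

```text
time: 7.27
tcp_pos: [0.5532, 0.0316, 0.2297]
ee_rot: [1.0, -0.009, -0.0, -0.0]
wrist_force: [-0.8, 0.8, -1.0]
width: 0.0152
finger_force: 78.1
time: 7.85
tcp_pos: [0.5531, 0.0316, 0.2366]
ee_rot: [1.0, -0.009, -0.0, 0.0]
wrist_force: [-0.5, -0.1, -2.9]
width: 0.0148
finger_force: 78.0
time: 8.43
tcp_pos: [0.5533, 0.0316, 0.2419]
ee_rot: [1.0, -0.009, 0.0, 0.0]
wrist_force: [-0.2, 0.5, -3.5]
width: 0.0147
finger_force: 78.0
```

```bash
python3 -m crank '[{"slide":[0,0,-1],"turn":0},{"slide":[0,0,-1],"turn":0},{"slide":[0,-2,0],"turn":0},{"slide":[0,-2,0],"turn":0},{"slide":[0,-2,0],"turn":0},{"slide":[0,-2,0],"turn":0},{"slide":[0,-2,0],"turn":0},{"slide":[0,0,0],"turn":0}]'
python3 -m crank '[{"slide":[0,-2,0],"turn":0},{"slide":[0,-2,0],"turn":0},{"slide":[0,-2,0],"turn":0},{"slide":[0,-2,0],"turn":0},{"slide":[0,0,0],"turn":0}]'
```

```text
time: 9.1
tcp_pos: [0.5534, 0.0421, 0.2438]
ee_rot: [1.0, -0.008, 0.0, -0.0]
wrist_force: [-0.0, -1.3, -3.7]
width: 0.0144
finger_force: 78.1
time: 9.52
tcp_pos: [0.5535, 0.0501, 0.2438]
ee_rot: [1.0, -0.008, -0.0, -0.0]
wrist_force: [-0.3, -1.1, -3.0]
width: 0.0146
finger_force: 78.1
```

Sideways force stays at about 1.2 N, the stated friction, so the nose is over the lip. I'll go on drawing.

```bash
python3 -m crank '[{"slide":[0,-3,0],"turn":0},{"slide":[0,-3,0],"turn":0},{"slide":[0,-3,0],"turn":0},{"slide":[0,-3,0],"turn":0},{"slide":[0,-3,0],"turn":0},{"slide":[0,-3,0],"turn":0},{"slide":[0,-3,0],"turn":0},{"slide":[0,0,0],"turn":0}]'
python3 -m crank '[{"slide":[0,-3,0],"turn":0},{"slide":[0,-3,0],"turn":0},{"slide":[0,-3,0],"turn":0},{"slide":[0,-3,0],"turn":0},{"slide":[0,-2,0],"turn":0},{"slide":[0,0,0],"turn":0},{"slide":[0,0,0],"turn":0}]'
python3 - <<'E'
from h import *
import pickle
st()
s=cap("side");pickle.dump(s,open("e.pkl","wb")); save(s,"e.png",(240,135,320,195),10)
E
```

```text
time: 10.18
tcp_pos: [0.5539, 0.0714, 0.2438]
ee_rot: [1.0, -0.008, 0.0, -0.0]
wrist_force: [0.2, 0.2, -4.0]
width: 0.015
finger_force: 78.1
time: 10.77
tcp_pos: [0.5541, 0.085, 0.2437]
ee_rot: [1.0, -0.008, -0.0, -0.0]
wrist_force: [1.0, 0.2, -3.7]
width: 0.0144
finger_force: 78.1
t 10.77 tcp [0.5541 0.085  0.2437] yaw -0.96 z [-0.  0. -1.] F [ 1.   0.2 -3.7] w 0.0144 ff 78.1
```

View pics/e.png

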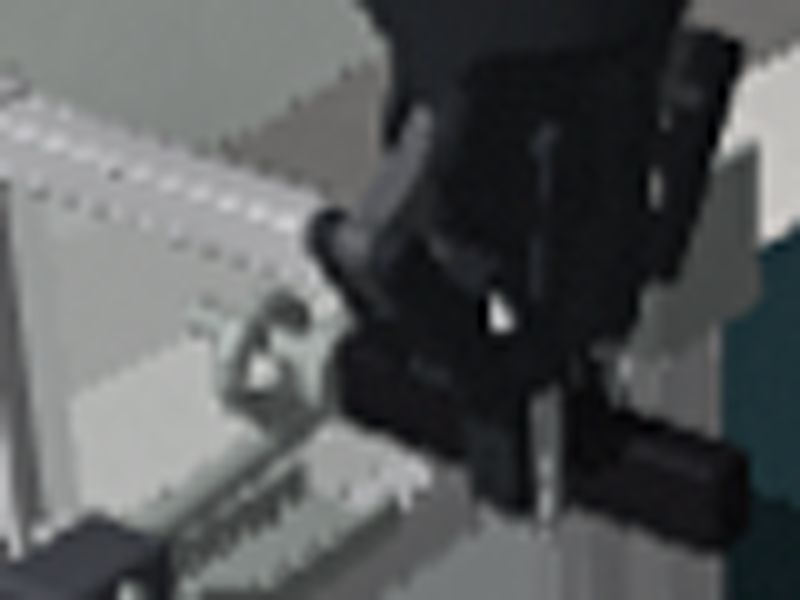

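The ring has moved to crop ~(263,362), px (266.3,171.2). The rod passes through it, with its tip at crop (200,315). I'll work out how far the bolt is drawn.

Run:
```python
from h import *
import pickle
np.set_printoptions(precision=4,suppress=True)
s=pickle.load(open("e.pkl","rb"))
for p in((266.3,171.2),(281.6,165.2)):
    o,d=ray(s,*p); print(o+d*(.637-o[0])/d[0])
tip=np.array([.5541+.108,.0832,.2477]); print(proj(s,tip))
```

```text
[0.637  0.0874 0.2398]
[0.637  0.0286 0.229 ]
(np.float64(259.1206561596174), np.float64(164.8613295538036))
```

```bash
python3 -m crank '[{"slide":[3,0,0],"turn":0},{"slide":[3,0,0],"turn":0},{"slide":[3,0,0],"turn":0},{"slide":[2,0,0],"turn":0},{"slide":[2,0,0],"turn":0},{"slide":[1,0,0],"turn":0},{"slide":[1,0,0],"turn":0},{"slide":[0,0,0],"turn":0},{"slide":[0,0,0],"turn":0}]'
python3 -m crank '[{"slide":[2,0.6,0],"turn":-0.01},{"slide":[2,0.6,0],"turn":-0.01},{"slide":[2,0.6,0],"turn":-0.01},{"slide":[2,0.6,0],"turn":-0.01},{"slide":[2,0.6,0],"turn":-0.01},{"slide":[2,0.6,0],"turn":-0.01},{"slide":[0,0,0],"turn":0}]'
```

```text
time: 11.57
tcp_pos: [0.5691, 0.0844, 0.2437]
ee_rot: [1.0, -0.009, -0.0, -0.0]
wrist_force: [-1.8, 1.1, -4.4]
width: 0.0149
finger_force: 78.1
time: 12.15
tcp_pos: [0.5816, 0.0807, 0.2438]
ee_rot: [1.0, 0.022, 0.0, 0.0]
wrist_force: [-1.6, -1.9, -3.4]
width: 0.0149
finger_force: 78.1
```

Fx of about −1.7 N matches the closing spring, so the collar is on the eye and the gate is moving. I'll keep following the arc.

```bash
python3 -m crank '[{"slide":[2,0.6,0],"turn":-0.01},{"slide":[2,0.6,0],"turn":-0.01},{"slide":[2,0.6,0],"turn":-0.01},{"slide":[2,0.6,0],"turn":-0.01},{"slide":[2,0.6,0],"turn":-0.01},{"slide":[2,0.6,0],"turn":-0.01},{"slide":[2,0.6,0],"turn":-0.01},{"slide":[2,0.6,0],"turn":-0.01},{"slide":[0,0,0],"turn":0}]'
python3 -m crank '[{"slide":[2,0.6,0],"turn":-0.01},{"slide":[2,0.6,0],"turn":-0.01},{"slide":[2,0.6,0],"turn":-0.01},{"slide":[2,0.6,0],"turn":-0.01},{"slide":[2,0.6,0],"turn":-0.01},{"slide":[2,0.6,0],"turn":-0.01},{"slide":[2,0.6,0],"turn":-0.01},{"slide":[2,0.6,0],"turn":-0.01},{"slide":[2,0.6,0],"turn":-0.01},{"slide":[0,0,0],"turn":0},{"slide":[0,0,0],"turn":0},{"slide":[0,0,0],"turn":0}]'
python3 - <<'E'
from h import *
import pickle
st()
t=cap("top");s=cap("side");pickle.dump((t,s),open("f.pkl","wb"))
def crop(c,b,k): return cv2.resize(c["image"][b[1]:b[3],b[0]:b[2],::-1],None,fx=k,fy=k,interpolation=cv2.INTER_CUBIC)
cv2.imwrite("pics/f.png",np.hstack([crop(t,(185,120,345,200),2.5),crop(s,(230,130,310,170),5)]) if 0 else np.vstack([crop(t,(185,125,345,185),5),crop(s,(180,130,340,190),5)]))
E
```

```text
time: 12.9
tcp_pos: [0.5979, 0.0773, 0.2437]
ee_rot: [0.998, 0.062, 0.0, -0.0]
wrist_force: [-1.7, -1.8, -3.7]
width: 0.0153
finger_force: 78.2
time: 13.9
tcp_pos: [0.6161, 0.0749, 0.2438]
ee_rot: [0.994, 0.106, -0.0, 0.0]
wrist_force: [-2.1, -1.9, -2.9]
width: 0.0148
finger_force: 78.2
t 13.9 tcp [0.6161 0.0749 0.2438] yaw 12.19 z [-0. -0. -1.] F [-2.1 -1.9 -2.9] w 0.0148 ff 78.2
```

View pics/f.png

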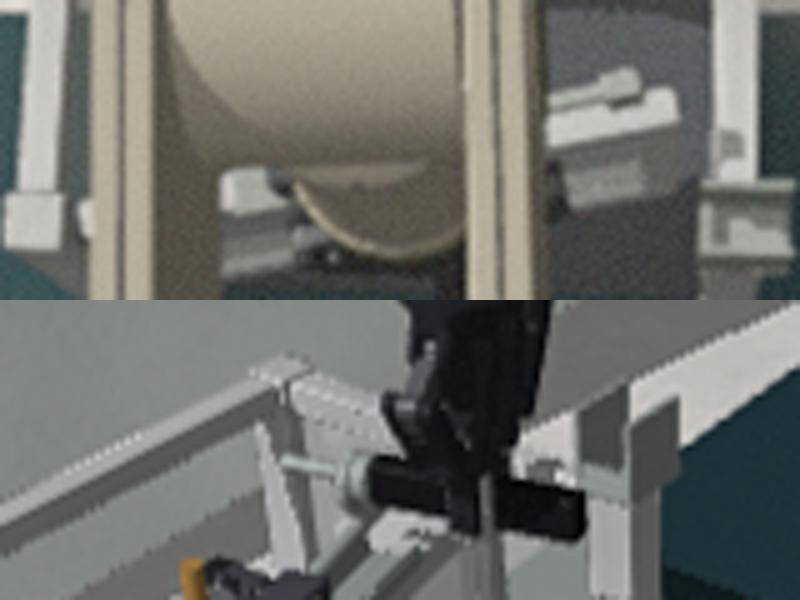

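Gate stands open: its free edge is at top crop ~(677,104), px (320.4,145.8), and the nose end at crop (640,83), px (313,141.6). The rod is through the eye with the collar against it. I'll compute the angle and the draw.

Run:
```python
from h import *
import pickle
np.set_printoptions(precision=4,suppress=True)
t,s=pickle.load(open("f.pkl","rb"))
h=np.array([.642,.278]); h2=np.array([.640,.281])
st_=onz(t,(320.4,145.8),.18); n=onz(t,(313,141.6),.225)
for H in(h,h2):
    d=st_[:2]-H; print("stile",st_,np.linalg.norm(d),"gate rad",np.arctan2(d[0],-d[1])+.02)
    d=n[:2]-H; print("nose end r",np.linalg.norm(d), np.arctan2(d[0],-d[1])+.02)
# nose end r at draw0: eye r 256 + 110 = 366
s1,_=st()
```

```text
stile [ 0.7069 -0.0397  0.18  ] 0.32421126139604334 gate rad 0.22145684727425494
nose end r 0.3049244939483833 0.22768459217020195
stile [ 0.7069 -0.0397  0.18  ] 0.32755360387180976 gate rad 0.22560659656355478
nose end r 0.3082753219982339 0.23202630111092132
t 14.0 tcp [0.6161 0.0749 0.2438] yaw 12.19 z [ 0.  0. -1.] F [-1.8 -1.2 -2.7] w 0.0149 ff 78.2
```

The gate is at about 0.22 rad (7 cm ajar), the bolt is drawn ~0.06 m, and the arm holds about 2 N against the spring and is steady. Handing in.

```bash
python3 -c "
from plant import ctrl
print(ctrl.hand_in())"
```

```text
the job is handed in; nothing more can be done
None
```

I handed the job in with the bolt drawn about 60 mm and the rod, still gripped, holding the gate at about 0.22 rad (7 cm ajar) against its spring; the hand-in returned no verdict.

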